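# Load a filter housing into the welding nest and clamp it

## Task

Take the filter housing with the orange cap, which stands upright on the bench, and gently lay it on its side in the two black V blocks of the welding fixture, its plain end up against the blue end stop and its orange cap at the open end. Let go of it, then swing the red-knobbed clamp arm fully across, so that it lies square over the housing. Do not drop or throw the housing, and leave the green-capped housing and the other things on the bench alone.

Things in the scene. Friction and masses are not known exactly. Their poses are not given: they have to be found in the camera images.
- orange_housing: loose filter housing to load, upright at the start: grey cylinder 42 mm in diameter, 140 mm tall including an 18 mm orange cap of the same diameter on top, plus a 12 mm diameter, 12 mm tall orange nozzle on the cap (152 mm in all); about 0.2 kg. Origin: centre of its plain end (underside); z runs along the cylinder towards the cap
- orange_housing_mid (a point): point on the orange housing's axis, 70 mm from its plain end
- orange_housing_cap (a point): point on the orange housing's axis at the flat top of the cap, 140 mm from its plain end (foot of the nozzle)
- green_housing: another loose housing, same shape and size but with a green cap, standing upright; origin at the centre of its underside, z up. To be left alone
- fixture: fixed welding fixture: aluminium plate 200 mm (x) by 160 mm (y), 15 mm thick, with V blocks, end stop and clamp post on it. Origin at bench height on the nest's centre line, below point nest; the plate spans x = -95 to 105 mm. Its x axis runs along the nest towards the blue end stop, roughly from the robot's right to its left; -x is the open end; z up
- nest (a point): centre of the nest, 60 mm above the bench, axes as the fixture's. A housing laid against the end stop has its axis along x through it, orange_housing_mid on it, plain end to +x. Two black V blocks (90 degrees, open upward, 14 mm thick along x, 51 mm wide, top 52 mm above the bench) stand at x = -50 and +46 mm from here, with free space between them down to the plate
- end_stop (a point): middle of the face of the blue end stop that a seated housing's plain end touches: 70 mm from nest along the fixture's x, 60 mm above the bench. The stop is 50 mm wide, 16 mm thick, its top 70 mm above the bench
- clamp (a joint): angle in rad of the clamp arm about its upright pivot: 0 = fully across, at its stop, square over the nest; grows as it swings away (clockwise from above) up to 2.0; 1.25 to 1.85 at the start. The arm is a dark steel bar 18 mm wide, 10 mm thick, reaching 68 mm from the pivot, underside 85 mm above the bench (4 mm over a seated housing); it turns easily and stays where left
- clamp_knob (a point): point on the axis of the upright red knob (22 mm in diameter, 40 mm tall, 95 to 135 mm above the bench) on the clamp arm, 119 mm above the bench, 62 mm from the pivot axis; with the arm at angle q it lies at fixture x = 45 + 62 sin q, y = -62 + 62 cos q mm
- clamp_pivot (a point): point on the pivot axis of the clamp arm, 119 mm above the bench, at fixture x = 45, y = -62 mm (the side of the nest far from the robot); the steel post below it is 16 mm in diameter (foot collar 26 mm)
- screwdriver: screwdriver with a red handle, 200 mm long, lying on the bench; origin under its middle, x along it. To be left alone
- tumbler: red drinking tumbler, 80 mm in diameter, 170 mm tall, standing; origin at the centre of its underside. To be left alone
- frames: stack of three black square plastic frames, 90 by 90 by 25 mm; origin at the centre of its underside. To be left alone

How it is judged (in metres and radians):
On the way, in this order (a step that is already met when the one before it is completed fails the run):
1. the orange-capped housing lies in both V blocks, plain end at the end stop, cap at the open end, let go (x of orange_housing_mid in the frame of nest between -0.008 and 0.004 m and y of orange_housing_mid in the frame of nest between -0.005 and 0.005 m and z of orange_housing_mid in the frame of nest between -0.004 and 0.005 m and angle between the z axis of orange_housing and the x axis of nest, either way round below 0.1 rad and x of orange_housing_cap in the frame of nest below -0.05 m and contact force between orange_housing and the fingers below 0.1 N), for 0.2 s.
2. the clamp arm is swung fully across (value of joint clamp below 0.1 rad), for 0.2 s.
At the end, for the whole second after the job is handed in: Orange-capped housing at rest in the V blocks: at most 8 mm short of the end stop, 5 mm sideways, 4 mm low or 5 mm high, 0.10 rad askew, cap at the open end; clamp arm within 0.10 rad of fully across; green-capped housing upright, moved under 15 mm (x of orange_housing_mid in the frame of nest between -0.008 and 0.004 m and y of orange_housing_mid in the frame of nest between -0.005 and 0.005 m and z of orange_housing_mid in the frame of nest between -0.004 and 0.005 m and angle between the z axis of orange_housing and the x axis of nest, either way round below 0.1 rad and x of orange_housing_cap in the frame of nest below -0.05 m and value of joint clamp below 0.1 rad and linear speed of orange_housing below 0.02 m/s and angle between green_housing's own z axis and vertical below 0.1 rad and distance of green_housing from where it was at the start of the episode below 0.015 m); the robot touches nothing.
It fails at once if the orange-capped housing is dropped, knocked over or thrown (faster than 0.5 m/s while not held) (linear speed of orange_housing above 0.5 m/s and contact force between orange_housing and the fingers below 0.05 N).
It fails at once if the green-capped housing is moved by more than 15 mm or tipped (distance of green_housing from where it was at the start of the episode above 0.015 m or angle between green_housing's own z axis and vertical above 0.2 rad).
It fails at once if the screwdriver, the tumbler or the frames are moved by more than 20 mm (distance of any of screwdriver, tumbler, frames from where it was at the start of the episode above 0.02 m).
It also fails if it takes over 58 s, if anything falls off the work surface, if the arm or the gripper's body presses on something with over 40 N, if the wrist force passes 120 N, or if a joint passes its speed limit or range.

## Robot

A 6-joint arm with a two-finger parallel gripper is mounted at the origin on the work surface. World frame = base frame: x ahead of the robot, y to its left, z up, the work surface at z = 0. Lengths are in mm, angles in rad, forces in N, time in s.
With the tool pointing down it reaches from about 300 to 850 mm from the base axis. Payload 5.4 kg.
Tool frame: the origin (TCP) lies at the very end of the fingers, on their centre line; the grasp point (between the pads) lies 19 mm behind it; z points along the fingers, y is the line along which they close (so a half turn about z gives the same grasp; the last joint's range is limited). The gripper opens to 85 mm and grips with 20 to 120 N. Pads are 22 mm wide; open, the fingers measure 114 mm over their backs; the gripper's body (76 mm by 85 mm) begins 54 mm behind the grasp point. The pads swing forward as they close: fully open they stand 13 mm farther back than shut.
Start: joints at [-0.21, 0.158, 1.597, -0, 1.386, -0.21], TCP at [574.984, -0.018, 231.299] pointing down, gripper open.
Joint ranges: [-2.91, 2.91], [-0.94, 2.29], [0.18, 2.7], [-1.29, 4.43], [0.17, 2.64], [-3, 3]. Speed limits (rad/s): [2.57, 2.57, 3.14, 3.14, 3.14, 3.14].

## Interface

Orientations are given as [roll, pitch, yaw] about the fixed x, y, z axes, in that order (R = Rz(yaw) Ry(pitch) Rx(roll)).
In Python, from station import ctrl gives the robot as it stands. Calls block until the motion is done:
- ctrl.goto(position, orientation): joint-space move of the TCP to a pose.
- ctrl.servo_line(position, orientation=None, speed=150): straight line of the TCP; orientation=None keeps the orientation; speed is the mean speed in mm/s.
- ctrl.goto_joints(angles): joint-space move.
- ctrl.grip(opening, strength=None): opening from 0.0 (shut) to 1.0 (fully open); strength is the grip in N (None keeps the last); returns when the fingers have stopped.
- ctrl.wait(seconds).
- ctrl.inverse_kinematics(position, orientation): joint angles nearest the present ones, or None.
- ctrl.grab_frame(name): name is "scene" or "side" or "wrist"; returns a dict with "pixels" (384x512x3 uint8, red, green, blue), "range_z" (384x512 float32, mm along the optical axis (not along the pixel's ray), 0 where there is no reading), "mtx" (3x3 intrinsics, pixels), "view" (4x4, takes a point from world to camera coordinates); the wrist camera has in their place "hand_eye" (4x4, takes a point from camera to tool coordinates, whose origin is the TCP and whose axes are the flange's). Camera axes: x right, y down, z forward; pixel columns grow to the right and rows downward; lengths in mm; the calibration is good to about 2 mm. A picture is of the moment at which its call begins: read the wrist's pose just before it.
A pose or a line that the arm cannot do raises ctrl.MotionError and nothing moves.
- ctrl.hand_in(): hands the job in; it is judged then, once.
Readings, each from a call of its own:
- ctrl.read_clock(): time.
- ctrl.read_joints(): joint angles.
- ctrl.read_dq(): joint speeds.
- ctrl.read_joint_efforts(): joint torques, N m.
- ctrl.read_eef_pos(): TCP position.
- ctrl.read_tool_rot(): TCP orientation.
- ctrl.read_wrist_force(): force on the tool from outside, world axes, zero at the start.
- ctrl.read_moment(): the same for the moment, N m.
- ctrl.read_opening(): opening from 0.0 (shut) to 1.0 (fully open).
- ctrl.read_grasp_force(): force on a finger pad.
Only numpy, scipy, OpenCV 4.12 (cv2) and the standard library are available. Lean on these libraries where they do the work, as an engineer would, in place of code of your own. Each camera call takes 0.05 s, during which the arm holds its last target. There are 200 camera calls.

## Working session

There is one attempt and no reset: what is moved stays moved. The work goes in short steps, each a Python script; the robot and the scene stay as the last script left them, time stands still between calls to the robot, and variables do not carry over. Pictures are saved under pics/ and viewed, at most 10 in all, crops included, and the job is handed in when it is done.

```bash
mkdir -p pics
cat > h.py <<'E'
import numpy as np, cv2
from station import ctrl
def cloud(f):
    z=f["range_z"].astype(float); v,u=np.mgrid[:z.shape[0],:z.shape[1]]
    K=np.array(f["mtx"]); p=np.stack([(u-K[0,2])/K[0,0]*z,(v-K[1,2])/K[1,1]*z,z],-1)
    T=np.linalg.inv(np.array(f["view"])); w=p@T[:3,:3].T+T[:3,3]; w[z<=0]=np.nan
    return w
E
python3 - <<'E'
from h import *
for n in("scene","side"):
    f=ctrl.grab_frame(n); np.savez(f"pics/{n}.npz",**{k:np.array(f[k]) for k in("pixels","range_z","mtx","view")})
    cv2.imwrite(f"pics/{n}.png",f["pixels"][:,:,::-1]); print(n,np.round(np.linalg.inv(np.array(f["view"])),2))
E
```

```text
scene [[ 8.60000e-01  4.10000e-01 -3.00000e-01  9.52350e+02]
 [ 5.10000e-01 -6.90000e-01  5.10000e-01 -5.61590e+02]
 [ 0.00000e+00 -5.90000e-01 -8.00000e-01  1.02135e+03]
 [ 0.00000e+00  0.00000e+00  0.00000e+00  1.00000e+00]]
side [[-9.30000e-01 -1.80000e-01  3.30000e-01  1.57410e+02]
 [-3.70000e-01  4.90000e-01 -7.90000e-01  1.09335e+03]
 [-2.00000e-02 -8.60000e-01 -5.20000e-01  7.86790e+02]
 [ 0.00000e+00  0.00000e+00  0.00000e+00  1.00000e+00]]
```

View pics/scene.png

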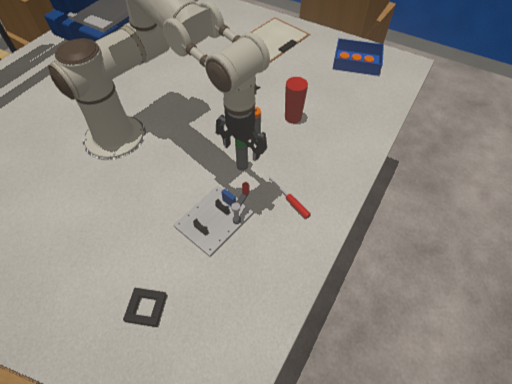

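View pics/side.png

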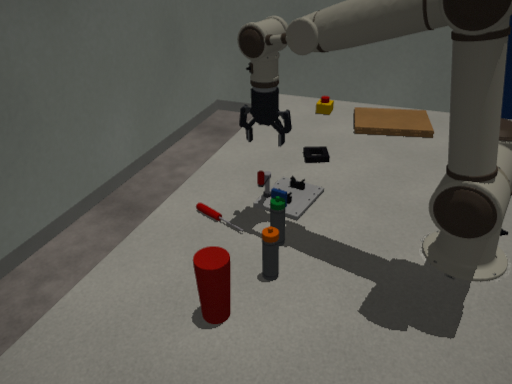

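The scene view shows the fixture plate around (212,218), the red knob at (246,188), the orange cap at (257,112) and the tumbler at (295,100). In the side view, the orange cap is at (270,235), green at (278,203), the fixture at (292,193) and the knob at (261,179).

Run:
```python
from h import *
for n in("scene","side"):
    f=dict(np.load(f"pics/{n}.npz")); w=cloud(f); np.save(f"pics/{n}_w.npy",w)
    hsv=cv2.cvtColor(f["pixels"],cv2.COLOR_RGB2HSV); H,S,V=[hsv[...,i].astype(int) for i in range(3)]
    def rep(name,m):
        k,l,st,c=cv2.connectedComponentsWithStats(m.astype(np.uint8))
        for i in range(1,k):
            if st[i,4]>=12:
                p=w[l==i]; p=p[~np.isnan(p[:,0])]
                if len(p) and abs(p[:,2].mean()-80)<100 and 200<p[:,0].mean()<1000: print(n,name,st[i].tolist(),"min",p.min(0).round(),"max",p.max(0).round(),"med",np.median(p,0).round(1))
    rep("orange",(H>5)&(H<17)&(S>180)&(V>120)); rep("green",(H>45)&(H<85)&(S>120)&(V>50))
    rep("blue",(H>100)&(H<125)&(S>150)&(V>50)); rep("red",((H<4)|(H>175))&(S>180)&(V>70))
    # plate top surface
    m=(abs(w[...,2]-15)<4)&(w[...,0]>300)&(w[...,0]<900)&(abs(w[...,1])<400)
    k,l,st,c=cv2.connectedComponentsWithStats(m.astype(np.uint8)); i=1+st[1:,4].argmax()
    p=w[l==i]; print(n,"plate",st[i].tolist(),cv2.minAreaRect(p[:,:2].astype(np.float32)),np.median(p[:,2]))
f=np.load("pics/side.npz")["pixels"]; c=f[150:290,190:350,::-1]; cv2.imwrite("pics/side_c.png",cv2.resize(c,None,fx=4.2,fy=4.2,interpolation=cv2.INTER_CUBIC))
f=np.load("pics/scene.npz")["pixels"]; c=f[165:265,160:290,::-1]; cv2.imwrite("pics/scene_c.png",cv2.resize(c,None,fx=6,fy=6,interpolation=cv2.INTER_CUBIC))
```

```text
scene orange [340, 53, 9, 5, 33] min [545. 872.  17.] max [577. 907.  25.] med [560.1 891.   21.6]
scene orange [353, 55, 8, 5, 33] min [595. 889.  18.] max [630. 926.  25.] med [614.1 906.   20.6]
scene orange [365, 57, 8, 5, 33] min [648. 904.  16.] max [682. 942.  25.] med [665.1 919.8  21.3]
scene orange [255, 107, 5, 8, 32] min [463. 248. 135.] max [483. 281. 155.] med [471.4 261.4 139.4]
scene blue [335, 47, 47, 18, 187] min [506. 796.  -5.] max [ 734. 1002.   62.] med [634.1 951.5   3.7]
scene red [287, 78, 20, 12, 140] min [501. 397. 164.] max [574. 465. 174.] med [536.1 430.6 169. ]
scene red [287, 195, 22, 21, 82] min [697.  42.  19.] max [787.  84.  29.] med [736.6  64.8  23.8]
scene plate [174, 186, 79, 70, 2133] ((534.739990234375, -113.1953353881836), (200.74697875976562, 161.93142700195312), 79.923583984375) 14.343479942837916
side orange [262, 227, 17, 10, 109] min [442. 242. 138.] max [481. 285. 153.] med [458.1 266.5 140. ]
side green [271, 196, 14, 10, 74] min [471. 120. 135.] max [509. 146. 153.] med [490.  131.3 140.2]
side blue [272, 189, 15, 6, 39] min [518. -45.  65.] max [566. -27.  73.] med [539.4 -34.6  69. ]
side red [322, 96, 7, 4, 18] min [ 601. -923.   65.] max [ 628. -893.   75.] med [ 614.5 -911.2   70.9]
side red [197, 203, 23, 15, 138] min [693.  51.  13.] max [782.  94.  29.] med [736.3  73.2  22.1]
side red [194, 247, 36, 23, 663] min [495. 396. 167.] max [571. 473. 174.] med [532.1 437.  170.1]
side plate [270, 176, 54, 42, 892] ((531.280029296875, -109.67158508300781), (203.90963745117188, 164.51583862304688), 79.07530212402344) 15.228578028155141
```

View pics/scene_c.png

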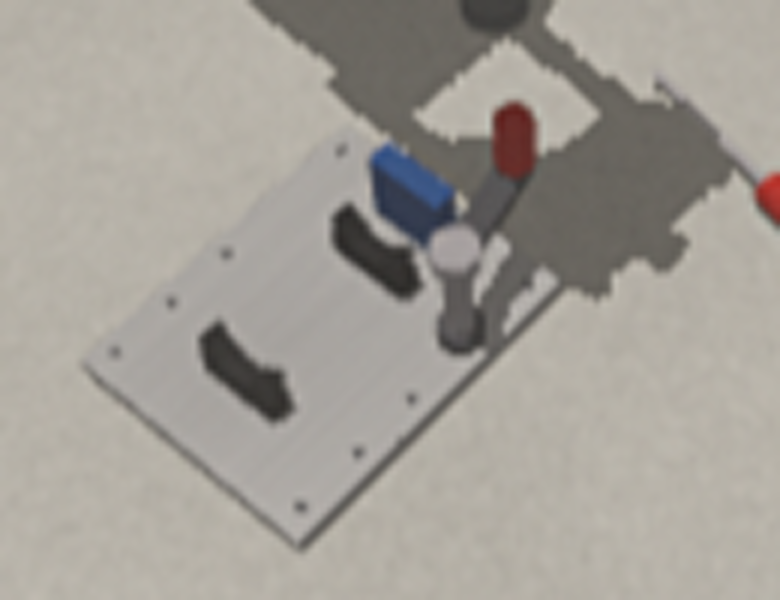

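The plate fits at 80° with its centre near (533,-111), top z≈15, which matches the text. The knob points towards +x, so the clamp is open. Next I check the IK options for a horizontal grasp and take wrist views.

```bash
cat >> h.py <<'E'
from scipy.spatial.transform import Rotation as Rn
def orient(th,tilt,s=1):
    """tool z pointing along azimuth th, tilt below horizontal (deg); tool y horizontal; s flips half turn"""
    th,t=np.radians([th,tilt]); a=np.array([np.cos(th)*np.cos(t),np.sin(th)*np.cos(t),-np.sin(t)])
    y=s*np.array([-np.sin(th),np.cos(th),0]); x=np.cross(y,a)
    return Rn.from_matrix(np.c_[x,y,a])
def rpy(R): return R.as_euler("xyz").tolist()
def wcloud(f,pos,rot):
    z=f["range_z"].astype(float); v,u=np.mgrid[:z.shape[0],:z.shape[1]]; K=np.array(f["mtx"])
    p=np.stack([(u-K[0,2])/K[0,0]*z,(v-K[1,2])/K[1,1]*z,z],-1); T=np.array(f["hand_eye"])
    q=p@T[:3,:3].T+T[:3,3]; w=q@Rn.from_euler("xyz",rot).as_matrix().T+np.array(pos); w[z<=0]=np.nan
    return w
E
python3 - <<'E'
from h import *
print(ctrl.read_tool_rot(), np.round(ctrl.grab_frame("wrist")["hand_eye"],2).tolist())
o=np.array([466,264,70.])
for tilt in (0,15,30,45):
  for th in range(-120,121,20):
    for s in(1,-1):
      R=orient(th,tilt,s); a=R.as_matrix()[:,2]
      ok=[ctrl.inverse_kinematics((o+a*d).tolist(),rpy(R)) for d in(19,-100)]
      if all(k is not None for k in ok): print(tilt,th,s,np.round(ok[0],2).tolist(),np.round(ok[1],2).tolist())
print("place")
for th in(80,-100):
  for t in (90,70,60,50):
    for s in(1,-1):
      R=orient(th,t,s); k=ctrl.inverse_kinematics([532,-116,41],rpy(R)); print(th,t,s,None if k is None else np.round(k,2).tolist())
E
```

```text
[-3.13986666e+00 -3.77592728e-04  1.57077750e+00] [[-0.0, -0.96, -0.29, 72.3], [1.0, -0.0, -0.0, -0.55], [0.0, -0.29, 0.96, -141.43], [0.0, 0.0, 0.0, 1.0]]
0 -100 1 [0.65, 1.23, 1.01, -0.98, 2.19, 0.86] [0.75, 1.52, 0.45, -1.09, 2.4, 0.61]
0 -100 -1 [0.65, 1.23, 1.01, -0.98, 2.19, -2.28] [0.75, 1.52, 0.45, -1.09, 2.4, -2.53]
0 -80 1 [0.74, 1.1, 1.26, -1.14, 1.96, 0.87] [0.88, 1.27, 0.92, -1.11, 2.12, 0.75]
0 -80 -1 [0.74, 1.1, 1.26, -1.14, 1.96, -2.27] [0.88, 1.27, 0.92, -1.11, 2.12, -2.39]
0 0 1 [0.59, 0.71, 2.25, 3.74, 1.43, 1.47] [0.89, 0.71, 2.36, 4.03, 1.52, 1.51]
0 0 -1 [0.59, 0.71, 2.25, 3.74, 1.43, -1.67] [0.89, 0.71, 2.36, 4.03, 1.52, -1.63]
0 20 1 [-1.96, 2.28, 2.39, 1.53, 0.84, 0.06] [-1.25, 1.62, 2.59, 1.56, 1.54, 0.5]
0 20 -1 [0.22, 0.71, 2.39, 3.01, 1.52, -1.56] [-1.25, 1.62, 2.59, 1.56, 1.54, -2.64]
0 40 1 [-0.17, 0.71, 2.38, 2.28, 1.54, 1.61] [-0.86, 0.84, 2.58, 1.58, 1.57, 1.29]
0 40 -1 [-0.17, 0.71, 2.38, 2.28, 1.54, -1.53] [-0.86, 0.84, 2.58, 1.58, 1.57, -1.85]
0 60 1 [-0.33, 0.72, 2.24, 1.76, 1.54, 1.75] [-0.77, 0.71, 2.34, 1.33, 1.59, 1.66]
0 60 -1 [-0.33, 0.72, 
[... 5716 characters left out ...]
 [-0.7, 0.44, 1.75, 0.47, 1.26, 2.4]
80 60 -1 [-0.7, 0.44, 1.75, 0.47, 1.26, -0.74]
80 50 1 [-0.76, 0.53, 1.71, 0.58, 1.38, 2.3]
80 50 -1 [-0.76, 0.53, 1.71, 0.58, 1.38, -0.84]
-100 90 1 [-0.44, 0.31, 1.82, -0.0, 1.0, -0.26]
-100 90 -1 [-0.44, 0.31, 1.82, -0.0, 1.0, 2.88]
-100 70 1 [-0.24, 0.36, 1.81, -0.42, 0.99, 0.17]
-100 70 -1 [-0.24, 0.36, 1.81, -0.42, 0.99, -2.97]
-100 60 1 [-0.15, 0.42, 1.79, -0.62, 1.04, 0.37]
-100 60 -1 [-0.15, 0.42, 1.79, -0.62, 1.04, -2.78]
-100 50 1 [-0.08, 0.5, 1.75, -0.79, 1.13, 0.54]
-100 50 -1 [-0.08, 0.5, 1.75, -0.79, 1.13, -2.61]<sys>:0: UserWarning: Gimbal lock detected. Setting third angle to zero since it is not possible to uniquely determine all angles.
```

```bash
python3 - <<'E' 2>/dev/null
from h import *
def snap(n):
    p,r=ctrl.read_eef_pos(),ctrl.read_tool_rot(); f=ctrl.grab_frame("wrist"); w=wcloud(f,p,r); np.savez(f"pics/{n}.npz",w=w,px=f["pixels"])
    cv2.imwrite(f"pics/{n}.png",f["pixels"][:,:,::-1]); return w,f["pixels"]
D=rpy(orient(-100,90,1))
ctrl.goto([500,-60,330],D); w,px=snap("wf")
m=(abs(w[...,2]-15)<4); k,l,st,c=cv2.connectedComponentsWithStats(m.astype(np.uint8)); i=1+st[1:,4].argmax()
print("plate",st[i].tolist(),cv2.minAreaRect(w[l==i][:,:2].astype(np.float32)),np.median(w[l==i][:,2]))
hsv=cv2.cvtColor(px,cv2.COLOR_RGB2HSV).astype(int); b=(hsv[...,0]>100)&(hsv[...,0]<125)&(hsv[...,1]>150)&(w[...,2]>64)&(w[...,2]<76)
print("stop top",b.sum(),cv2.minAreaRect(w[b][:,:2].astype(np.float32)),np.median(w[b],0))
r=((hsv[...,0]<5)|(hsv[...,0]>174))&(hsv[...,1]>150)&(w[...,2]>128)&(w[...,2]<142)
print("knob top",r.sum(),w[r].mean(0))
ctrl.goto([466,170,330],rpy(orient(-65,90,1))); w,px=snap("wo")
hsv=cv2.cvtColor(px,cv2.COLOR_RGB2HSV).astype(int)
for n,lo,hi in(("orange",4,18),("green",45,85)):
    t=(hsv[...,0]>lo)&(hsv[...,0]<hi)&(hsv[...,1]>120)&(abs(w[...,2]-140)<4)
    if t.sum()>20: print(n,t.sum(),cv2.minEnclosingCircle(w[t][:,:2].astype(np.float32)),w[t].mean(0))
print(ctrl.read_clock())
E
python3 -c "
import cv2,numpy as np;cv2.imwrite('pics/w2.png',cv2.resize(np.hstack([cv2.imread('pics/wf.png'),cv2.imread('pics/wo.png')]),(800,300)))"
```

```text
plate [232, 122, 94, 112, 8343] ((532.4686279296875, -112.19876861572266), (199.2920379638672, 159.88668823242188), 80.18338775634766) 13.728495144887745
stop top 326 ((544.3430786132812, -38.84917068481445), (14.253540992736816, 46.97883605957031), 79.8033447265625) [543.79473724 -39.27596726  68.69323871]
knob top 234 [596.18630575 -20.98014864 133.3227229 ]
orange 944 ((498.6811828613281, 320.69110107421875), 88.75335693359375) [462.69269702 263.78066501 138.8090134 ]
green 635 ((492.3713684082031, 123.40499114990234), 20.618030548095703) [491.32610881 124.47624535 138.78549239]
1.7833
```

View pics/w2.png

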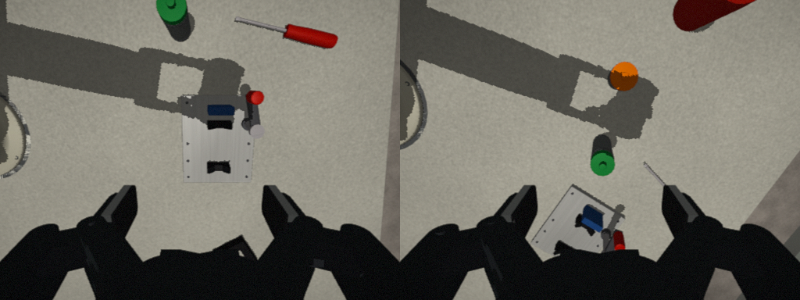

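Fixture, stop and knob agree with the given sizes to about 1.5 mm: nest ≈ (531.3,-116.5), x axis at 80°, clamp ≈ 1.33 rad. The orange housing is at (462.7,263.8) with its cap top at ~140. In the right-hand wrist view it stands clear of the others. I'll grasp it with the tool tilted 25° below horizontal.

```bash
python3 - <<'E' 2>/dev/null
from h import *
R=orient(-65,25,1); o=rpy(R); a=R.as_matrix()[:,2]
mid=np.array([462.7,263.8,70]); g=mid+a*21
ctrl.goto((g-a*110+[0,0,130]).tolist(),o); ctrl.servo_line((g-a*110).tolist(),o,250)
print("pre",ctrl.read_wrist_force(),np.round(ctrl.read_joints(),2))
ctrl.servo_line(g.tolist(),o,80); print(ctrl.read_wrist_force(),ctrl.read_eef_pos()-g)
ctrl.grip(0.0,60); print("grip",ctrl.read_opening(),ctrl.read_grasp_force(),ctrl.read_wrist_force(),ctrl.read_clock())
f=ctrl.grab_frame("side"); cv2.imwrite("pics/g.png",cv2.resize(f["pixels"][130:330,150:400,::-1],None,fx=3,fy=3,interpolation=cv2.INTER_CUBIC))
E
```

```text
pre [ 0.19247747  0.5950067  -0.09234668] [ 0.9   0.75  1.45 -0.95  1.65  0.76]
[-0.94654541  0.66742119  0.07768099] [0.07499179 0.50399713 0.24371349]
grip 0.47284292022984686 60.30658006668091 [-0.54015009  0.57808754  0.68759334] 5.375
```

View pics/g.png

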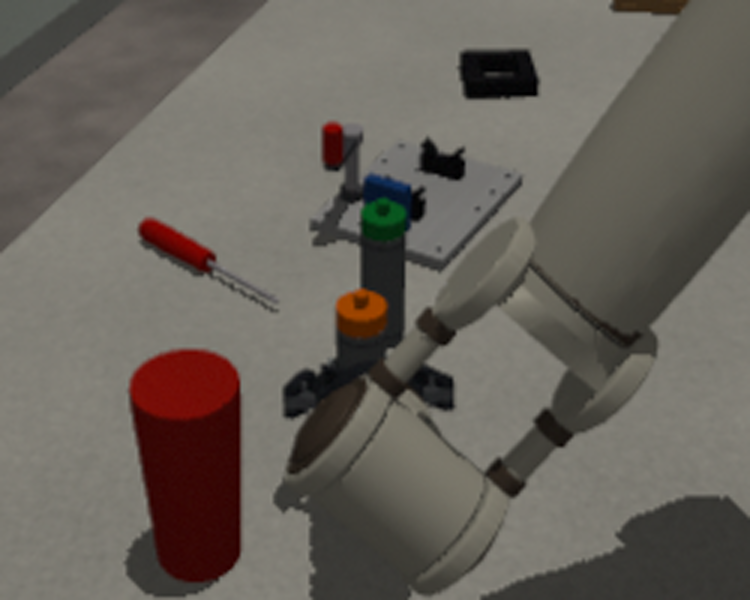

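The orange housing is held upright between the fingers (cap at 362,315 in the crop) and everything else is untouched. Next I lift it, reorient it and hover over the nest.

```bash
cat >> h.py <<'E'
NEST=np.array([531.3,-116.5,60.]); FX=np.array([np.cos(np.radians(80)),np.sin(np.radians(80)),0]); FY=np.array([-FX[1],FX[0],0]); UP=np.array([0,0,1.])
Rg=orient(-65,25,1); Rp=orient(80,65,-1)
M=Rg.as_matrix().T@(-21*Rg.as_matrix()[:,2]-[0,0,0.2])   # mid in tool frame
def tcp(x,y,z): return (NEST+x*FX+y*FY+z*UP-Rp.as_matrix()@M).tolist()
E
python3 - <<'E' 2>/dev/null
from h import *
print("axis",Rp.as_matrix()@Rg.as_matrix().T@UP,-FX)
p=np.array(ctrl.read_eef_pos()); ctrl.servo_line((p+[0,0,230]).tolist(),rpy(Rg),150)
print(ctrl.read_opening(),ctrl.read_grasp_force(),ctrl.read_wrist_force())
ctrl.goto(tcp(-8,0,200),rpy(Rp)); print(np.round(ctrl.read_joints(),2))
ctrl.servo_line(tcp(-8,0,50),rpy(Rp),120); print(ctrl.read_opening(),ctrl.read_grasp_force(),ctrl.read_wrist_force(),ctrl.read_clock())
ims=[]
for n,(r0,r1,c0,c1) in(("scene",(140,270,140,300)),("side",(130,260,210,370))):
    f=ctrl.grab_frame(n); ims.append(cv2.resize(f["pixels"][r0:r1,c0:c1,::-1],(400,325),interpolation=cv2.INTER_CUBIC))
    w=cloud(f); hsv=cv2.cvtColor(f["pixels"],cv2.COLOR_RGB2HSV).astype(int)
    t=(hsv[...,0]>4)&(hsv[...,0]<18)&(hsv[...,1]>150)&(hsv[...,2]>60)&(w[...,2]<160)&(w[...,1]<100)&(w[...,1]>-300)
    # grey body + cap: points in nest frame
    q=w-NEST; q=np.stack([q@FX,q@FY,q[...,2]],-1); print(n,t.sum(),q[t].min(0).round(1) if t.any() else "",q[t].max(0).round(1) if t.any() else "")
cv2.imwrite("pics/h.png",np.hstack(ims))
E
```

```text
axis [-1.73648178e-01 -9.84807753e-01 -2.36581149e-17] [-0.17364818 -0.98480775 -0.        ]
0.47319962769607726 60.404337644577026 [-0.156583    0.37705912 -2.62133155]
[-0.66  0.15  1.65  0.38  1.56 -0.53]
0.4759268712124508 60.66641092300415 [-0.95259384 -0.3837004  -2.46994392] 10.0333
scene 119 [-89.5 -23.4  42.6] [-60.8  13.7  73.4]
side 1 [-75.7  14.7  64. ] [-75.7  14.7  64. ]
```

View pics/h.png

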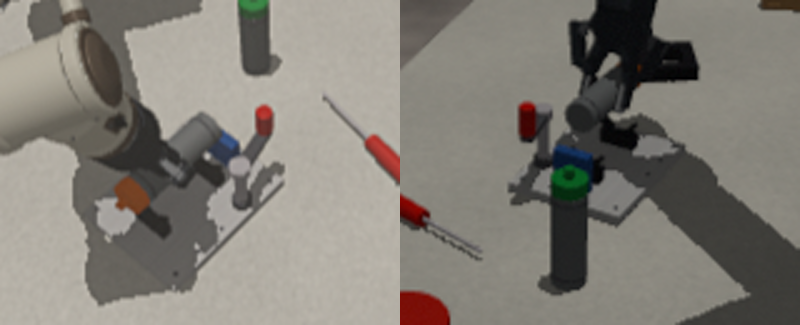

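The housing is horizontal above the nest with its cap at the open end. The nozzle tip measures x = -89.5 mm against -90 expected. I'll lower with force checks, then slide to the stop.

```bash
python3 - <<'E' 2>/dev/null
from h import *
o=rpy(Rp); F=lambda:np.array(ctrl.read_wrist_force())
ctrl.servo_line(tcp(-6,0,8),o,60); ctrl.wait(.2); f0=F(); print(f0)
z=8
while z>-4:
    z-=1; ctrl.servo_line(tcp(-6,0,z),o,20); d=F()-f0
    if d[2]>4: break
print("z",z,d)
z+=0.7; x=-6; ctrl.servo_line(tcp(x,0,z),o,20); f1=F(); 
while x<3:
    x+=1; ctrl.servo_line(tcp(x,0,z),o,20); d=F()-f1
    if -d@FX>5: break
print("x",x,d@FX,d@FY,d[2])
x-=0.7; z-=0.7; ctrl.servo_line(tcp(x,0,z),o,20); print(F()-f0,ctrl.read_opening(),ctrl.read_clock())
f=ctrl.grab_frame("scene"); cv2.imwrite("pics/p.png",cv2.resize(f["pixels"][150:260,150:290,::-1],None,fx=5,fy=5,interpolation=cv2.INTER_CUBIC))
E
```

```text
[ 0.69095787  0.55926597 -2.58846129]
z 0 [-2.34108399 -1.03922105 10.14298944]
x -3 -6.43418186678732 2.2866609594455145 0.7039576387723923
[-3.88805649 -4.46246152 13.16296538] 0.4717838767460867 14.4333
```

View pics/p.png

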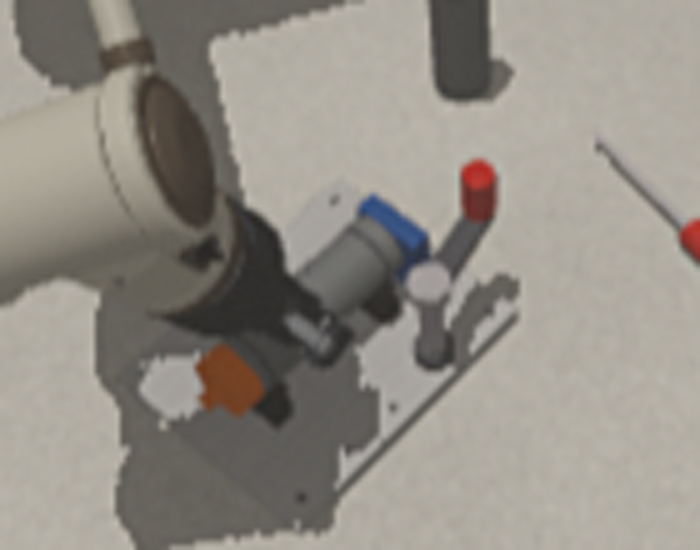

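The housing is in both V blocks and touching the stop: contact at z = 0, and again on the stop face. Now I release, back off along the tool axis and check.

```bash
python3 - <<'E' 2>/dev/null
from h import *
o=rpy(Rp); ctrl.grip(1.0,20); print(ctrl.read_opening(),ctrl.read_grasp_force(),ctrl.read_wrist_force())
p=np.array(ctrl.read_eef_pos()); ctrl.servo_line((p-120*Rp.as_matrix()[:,2]).tolist(),o,100)
ctrl.goto(tcp(-60,60,260),rpy(orient(-100,90,1)))
p,r=ctrl.read_eef_pos(),ctrl.read_tool_rot(); f=ctrl.grab_frame("wrist"); cv2.imwrite("pics/v.png",f["pixels"][:,:,::-1])
def meas(n,w,px):
    q=w-NEST; q=np.stack([q@FX,q@FY,q[...,2]],-1)
    hsv=cv2.cvtColor(px,cv2.COLOR_RGB2HSV).astype(int)
    near=(abs(q[...,0])<130)&(abs(q[...,1])<120)
    c=near&(hsv[...,0]>4)&(hsv[...,0]<18)&(hsv[...,1]>150)&(q[...,2]>-25)
    b=near&(hsv[...,1]<90)&(q[...,2]>8)&(q[...,2]<30)&(abs(q[...,0])<68)&(abs(q[...,1])<25)
    k=near&((hsv[...,0]<4)|(hsv[...,0]>175))&(hsv[...,1]>150)&(q[...,2]>50)
    print(n,"cap",c.sum(),q[c].min(0).round(1),q[c].max(0).round(1),"body",b.sum(),"ztop",np.percentile(q[b][:,2],95).round(1),"yrange",np.percentile(q[b][:,1],[2,98]).round(1),"xmax",q[b][:,0].max().round(1),"knob",k.sum(),q[k].mean(0).round(1))
meas("wrist",wcloud(f,p,r),f["pixels"])
for n in("scene","side"): f=ctrl.grab_frame(n); meas(n,cloud(f),f["pixels"])
print(ctrl.read_clock())
E
```

```text
0.9980416925395434 0.0 [ 0.14757636  0.23484875 -0.32915419]
wrist cap 429 [-87.2 -40.4  -1.3] [111.8 119.6 339.3] body 2655 ztop 19.9 yrange [-17.9  17.4] xmax 64.7 knob 574 [ 94.6 -40.6  83.3]
scene cap 108 [-86.7 -24.4  -8. ] [-57.7  13.2  22.6] body 419 ztop 21.6 yrange [-21.8  13.1] xmax 66.8 knob 28 [103.3 -51.7  73.6]
side cap 34 [-74.9  -5.8  -2.6] [-52.6  22.9  23.5] body 250 ztop 22.0 yrange [-12.2  20.8] xmax 67.7 knob 57 [111.6 -43.   65.1]
17.1917
```

View pics/v.png

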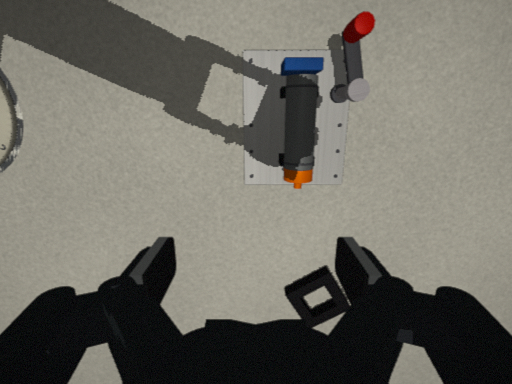

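The housing is released and seated: its top is 21 mm above the axis, it is centred, and its plain end meets the blue stop at about (303,70). The clamp is still open with its knob at (362,27). Next I grip the knob lightly and carry it along its arc.

```bash
python3 - <<'E' 2>/dev/null
from h import *
def kp(q,z): return (NEST*[1,1,0]+(45+62*np.sin(q))*FX+(-62+62*np.cos(q))*FY+z*UP).tolist()
ko=lambda q:rpy(orient(-10-np.degrees(q),90,1))
F=lambda:np.array(ctrl.read_wrist_force())
q=1.334; ctrl.grip(0.7,20)
ctrl.goto(kp(q,230),ko(q)); ctrl.servo_line(kp(q,101),ko(q),100); print(F())
ctrl.grip(0.0,20); print("knob grip",ctrl.read_opening(),ctrl.read_grasp_force(),F())
for qq in np.linspace(q,0,11)[1:]:
    ctrl.servo_line(kp(qq,101),ko(qq),40); f=F()
    if np.linalg.norm(f)>25: break
print("q",qq,f,ctrl.read_clock())
ctrl.grip(0.6,20); print(F())
ctrl.servo_line(kp(qq,230),ko(qq),120)
ctrl.goto([450,-60,330],rpy(orient(-100,90,1)))
p,r=ctrl.read_eef_pos(),ctrl.read_tool_rot(); fr=ctrl.grab_frame("wrist"); w=wcloud(fr,p,r); h=cv2.cvtColor(fr["pixels"],cv2.COLOR_RGB2HSV).astype(int)
k=((h[...,0]<5)|(h[...,0]>174))&(h[...,1]>150)&(w[...,2]>128)&(w[...,2]<142); d=w[k].mean(0)-NEST; d=[d@FX,d@FY]
print("knob",d,"q",np.arctan2(d[0]-45,d[1]+62),ctrl.read_clock())
cv2.imwrite("pics/e.png",fr["pixels"][:,:,::-1])
E
```

```text
[-0.19058518  1.21694917  0.35168831]
knob grip 0.2491719826728375 20.6700798869133 [-0.02975542  0.39643691  1.25438798]
q 0.0 [ 0.20290943 -0.49666415  5.44233516] 23.85
[-0.95837224  0.22466301  0.64495984]
knob [np.float64(45.632803690568146), np.float64(1.1747280771997772)] q 0.010016387043383266 26.8833
```

View pics/e.png

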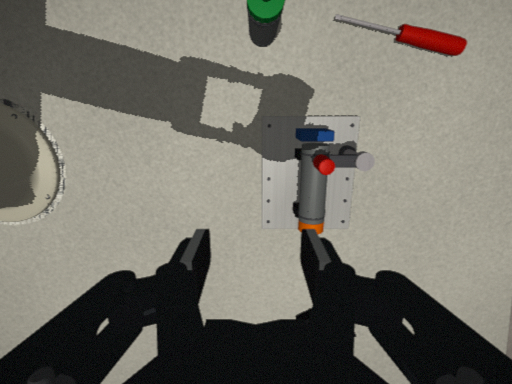

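The clamp lies square across the housing: knob at (326,166), q ≈ 0.01. The housing is still seated against the stop.

```bash
python3 -c "
from station import ctrl
print(ctrl.hand_in())"
```

```text
the job is handed in; nothing more can be done
None
```

The orange-capped housing lies in both V blocks against the end stop and was let go, the clamp arm is across (measured about 0.01 rad) with no sign of anything else having moved, and the job was handed in at about 27 s; no verdict was returned.

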